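Close the heel press and click it up four notches

TASK

The glued heel is already in the tray of the green press: first push the tray fully home under the press head, then take the black grip of the red ratchet lever and swing it counter-clockwise (seen from above) until it has clicked exactly four times. The ratchet cannot be backed off, so stop after the fourth click and well before a fifth, and finish while still holding the grip there, fingers firmly on it. Do not knock over or push aside the tin, the thread cone or the hammer.

Things in the scene. Friction and masses are not known exactly. Their poses are not given: they have to be found in the camera images.
- heel_press: Green bench press, fixed to the table; base 270 x 200 mm (x -155 to +115 mm from the origin), head plate 190 x 200 mm, its top 116 mm above the table. Origin: on the table, under the centre of the head plate. Its own -x axis is the front (tray side), z is up. The lever's vertical pivot stands at (-30, 0) mm in this frame.
- tray (a joint): Sliding tray carrying the heel: 0 = fully home, grows in m as it is pulled out along the press's -x; at most 0.09. It starts 50 to 75 mm out. It slides with about 3 N of friction and stays where it is left; a hard stop ends the travel at home.
- tray_front (a point): Centre of the outer face of the tray's upright steel front panel (130 mm wide along the press's y, 8 mm thick, 22 to 80 mm above the table; this point is 51 mm up). It lies 128 mm in front of the press's origin when home. The press's base plate below is 16 mm high. Push this face along the press's +x to close the tray.
- ratchet_lever (a joint): Angle (rad) of the red lever: at 0 the arm points along the press's +y; grows counter-clockwise from above, towards the front; at most 1.81. Starts at 0 to 0.13, before any click. Notches 1, 2, 3.. lie at 0.22, 0.44, 0.66..; moving, the push at the grip builds up to about 10 N, falls away 0.03 rad before the notch and the pawl drops in. It stays where left.
- lever_grip: Upright black grip with a red band at the end of the red lever: a cylinder, 22 mm diameter, 52 mm high, turning freely on its own axis. Origin: centre of its underside, on its axis, 146 mm above the table, 120 mm from the lever's pivot; z is up, along the axis. It moves on a level arc of 120 mm radius, 26 mm per click; the pawl stops it from going back past a click.
- cement_tin: Bystander: round tin with a yellow band, 76 mm diameter, 105 mm high, upright. Origin: centre of its underside.
- thread_cone: Bystander: blue cone of thread, 72 mm diameter at the foot, 112 mm high, upright. Origin: centre of its underside.
- hammer: Bystander: hammer lying flat at the left of the table, about 260 mm long along its own x, head at +x. Origin: underside, near the middle.

How it is judged:
By the outcome, as a careful person would: the job done as asked, in the order asked, and still so for the second after the job is handed in, while the arm keeps its last pose, push and grip.
It also fails if it takes over 72 s, if anything falls off the work surface, if the arm or the gripper's body presses on something with over 40 N, if the wrist force passes 120 N, or if a joint passes its speed limit or range.

ROBOT

A 7-joint arm with a two-finger parallel gripper is mounted at the origin on the work surface. World frame = base frame: x ahead of the robot, y to its left, z up, the work surface at z = 0. Lengths are in m, angles in rad, forces in N, time in s.
With the tool pointing down it reaches from about 0.425 to 0.925 m from the base axis. Payload 6.8 kg.
Tool frame: the origin (TCP) lies between the finger pads; the fingertips stand 19 mm ahead of it and the grasp point (between the pads) is the TCP; x points along the fingers, z is the direction in which the jaws open and shut, and the axes are right-handed (so a half turn about x gives the same grasp; the last joint's range is limited). The gripper opens to 88 mm and grips with 3 to 60 N. Pads are 20 mm wide; open, the fingers measure 115 mm over their backs; the gripper's body (75 mm by 178 mm) begins 61 mm behind the grasp point.
Start: joints at [-1.334, 0.477, 0.022, 1.555, -0.011, 1.109, -0.083], TCP at [0.228, 0.635, 0.242] pointing down, gripper open.
Joint ranges: [-2.96, 2.96], [-0.34, 2.1], [-1.41, 1.46], [0.24, 2.44], [-1.37, 4.51], [0.17, 1.92], [-2.96, 2.96]. Speed limits (rad/s): [2.39, 2.39, 3.14, 3.14, 3.14, 3.14, 3.14].

INTERFACE

Orientations are given as a rotation vector (axis times angle).
In Python, from rig import sense, get_image, finish_job gives the robot as it stands. The module is installed in compiled form; this text tells all that it offers.
- The arm moves only by the shell command python3 -m inch 'ROWS' [FORCE]. ROWS is JSON, one flat list of numbers, 7 for each row, row after row: the shift along the tool's x, y, z normalised to -1 to 1, where 1 is 0.12 m, then the turn, a rotation vector about the tool's x, y, z normalised to -1 to 1, where 1 is 180 degrees, then the closure, from 0 (fully open) to 1 (shut). In form: [tx, ty, tz, wx, wy, wz, fingers, tx, ty, tz, wx, wy, wz, fingers, ...]. A call has 1 to 12 rows; each row is the pose to reach, as a shift and turn from the pose commanded when the call began, along the tool's axes at that moment, turning the shorter way round; what a row does not reach only later rows make up. A row lasts 1/8 s, in which the tool goes at most 62.5 mm and 10.7 degrees, less where a joint would pass 70% of its speed; a pose out of reach is approached as far as the arm can. A call with a number of a shift or a turn outside -1 to 1 is refused whole. A call with a gripper value outside its range is refused whole. The fingers move at their own pace and stop on an object; FORCE is the grip in N (left out, the last holds). Time passes only in rows, so rows that repeat a pose let the fingers close. It gives the time, the measured TCP pose, the force and the opening at its end, in the units of the state.
- sense(): the state, without advancing time (a new reading comes with each control period).
- get_image(name): name is "scene" or "top" or "wrist"; returns a dict with "img" (400x640x3 uint8, red, green, blue), "intrinsics" (3x3 intrinsics, pixels), "distortion" ([k1, k2, p1, p2, k3] as OpenCV has them; the pictures are not rectified), "rvec" (rotation vector, rad) and "tvec" (3), from world to camera coordinates, as OpenCV has them. Camera axes: x right, y down, z forward; pixel columns grow to the right and rows downward; lengths in m; the calibration is good to about 2 mm. A picture is of the moment at which its call begins. There is no depth.
- finish_job(): hands the job in, once; it reports no verdict.
The state is a dict: "clock": time; "joint_positions": joint angles; "dq": joint speeds; "effort": joint torques, N m; "ee_pos": TCP position; "ee_rot": TCP orientation; "ft_force": force on the tool from outside, world axes, zero at the start; "wrist_torque": the same for the moment, N m; "finger_gap": finger opening in m.
Only numpy, scipy, OpenCV 4.12 (cv2) and the standard library are available. Lean on these libraries where they do the work, as an engineer would, in place of code of your own. Each camera call takes 0.05 s, during which the arm holds its last target. There are 200 camera calls.

## Working session

There is one attempt and no reset: what is moved stays moved. The work goes in short steps, Python scripts to look and compute and a shell command to move; the robot and the scene stay as the last step left them, time stands still between calls to the robot, and variables do not carry over. Pictures are saved under pics/ and viewed, about 8 in all and at most 12, crops included, and the job is handed in when it is done.

```bash
mkdir -p pics
cat > h.py <<'E'
import numpy as np,cv2
from rig import sense,get_image
from scipy.spatial.transform import Rotation as R
def ray(c,uv,z):
    K=np.array(c["intrinsics"],float);D=np.array(c["distortion"],float)
    p=cv2.undistortPoints(np.array(uv,float).reshape(-1,1,2),K,D).reshape(-1,2)
    M=cv2.Rodrigues(np.array(c["rvec"],float))[0];t=np.array(c["tvec"],float).ravel()
    o=-M.T@t;d=np.c_[p,np.ones(len(p))]@M
    return o+d*((z-o[2])/d[:,2])[:,None]
def proj(c,P):
    return cv2.projectPoints(np.array(P,float).reshape(-1,1,3),np.array(c["rvec"],float),np.array(c["tvec"],float),np.array(c["intrinsics"],float),np.array(c["distortion"],float))[0].reshape(-1,2)
def save(c,n): cv2.imwrite("pics/"+n,c["img"][:,:,::-1])
E
python3 - <<'E'
from h import *
import pickle
s=sense();print(s);print(R.from_rotvec(s["ee_rot"]).as_matrix().round(3))
a={n:get_image(n) for n in("top","scene")}
pickle.dump(a,open("a.pkl","wb"))
for n in a: save(a[n],n+"0.png")
E
```

```text
{'clock': 0.0, 'joint_positions': array([-1.33410126,  0.47773995,  0.02236276,  1.55640648, -0.01148039,
        1.10927836, -0.08309224]), 'dq': array([-6.37849874e-04, -3.07463292e-04, -2.29535741e-04,  1.71304579e-04,
        5.04313871e-04, -7.31164482e-04,  7.50610585e-06]), 'effort': array([-4.16234643e-04, -5.82852209e+01,  1.53416321e+00, -2.72620279e+01,
       -5.44620480e-02,  1.70737359e-02,  1.74695301e-04]), 'ee_pos': array([0.22799859, 0.63475458, 0.24074146]), 'ee_rot': array([-0.95267022,  1.35414477,  0.95084956]), 'ft_force': array([-0.67239298,  0.3215101 ,  0.22163074]), 'wrist_torque': array([ 0.01243808,  0.00580673, -0.00424868]), 'finger_gap': 0.08778592092307493}
[[-0.    -0.941  0.338]
 [-0.002  0.338  0.941]
 [-1.    -0.    -0.002]]
```

View pics/top0.png

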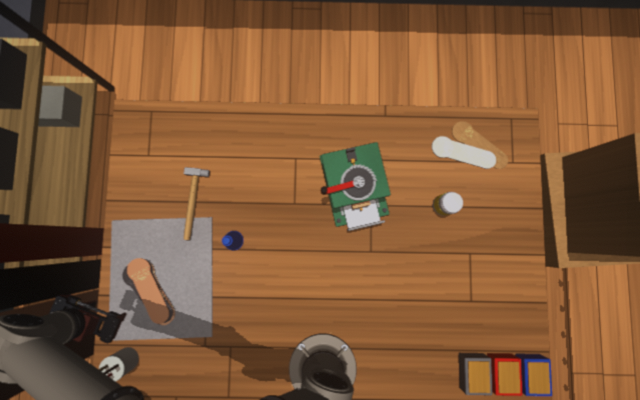

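View pics/scene0.png

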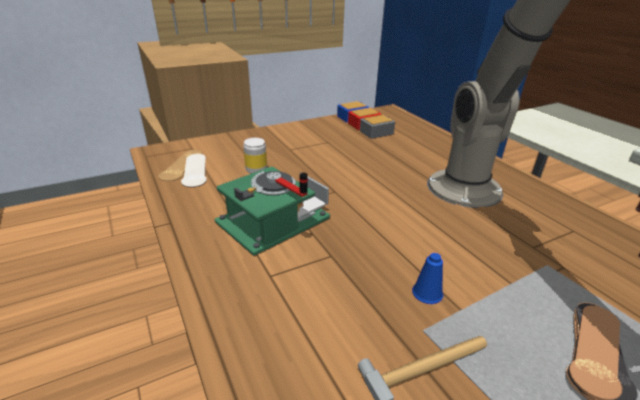

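The top view shows the press at about (357,180), with its tray at (363,215) facing the robot and the lever end at (328,190). The cone is at (232,240), the tin at (452,203) and the hammer at (195,200). Next I'll measure the press and take an enlarged crop.

Run:
```python
from h import *
import pickle
a=pickle.load(open("a.pkl","rb"));c=a["top"];im=c["img"].astype(int)
r,g,b=im[...,0],im[...,1],im[...,2]
m=((g>r*1.3)&(g>b*1.1)).astype(np.uint8);m[:, :300]=0;m[:,410:]=0
ys,xs=np.nonzero(m);print(len(xs),xs.min(),xs.max(),ys.min(),ys.max())
h=cv2.convexHull(np.c_[xs,ys].astype(np.int32)).reshape(-1,2)
print(h.tolist())
red=(r>120)&(g<60)&(b<60);red[:,:300]=0;red[:,410:]=0;red[300:]=0
ys,xs=np.nonzero(red);print("red",len(xs));P=ray(c,np.c_[xs,ys],.14);print(P[:,:2].mean(0),P[:,:2].min(0),P[:,:2].max(0))
cv2.imwrite("pics/crop.png",cv2.resize(c["img"][130:245,300:410,::-1],None,fx=5,fy=5,interpolation=cv2.INTER_CUBIC))
for n,uv,z in(("cone",(232,240),.05),("tin",(452,203),.105),("press",(357,178),.116)):print(n,ray(c,uv,z).round(3))
```

```text
2131 321 389 143 225
[[389, 194], [388, 213], [387, 214], [383, 215], [339, 225], [336, 225], [335, 221], [321, 160], [321, 156], [322, 155], [324, 154], [364, 145], [373, 143], [376, 143], [377, 145], [381, 160], [389, 192]]
red 149
[ 0.61778406 -0.0446969 ] [ 0.60003824 -0.08887269] [ 0.63807721 -0.00337303]
cone [[0.437 0.321 0.05 ]]
tin [[ 0.575 -0.428  0.105]]
press [[ 0.652 -0.104  0.116]]
```

View pics/crop.png

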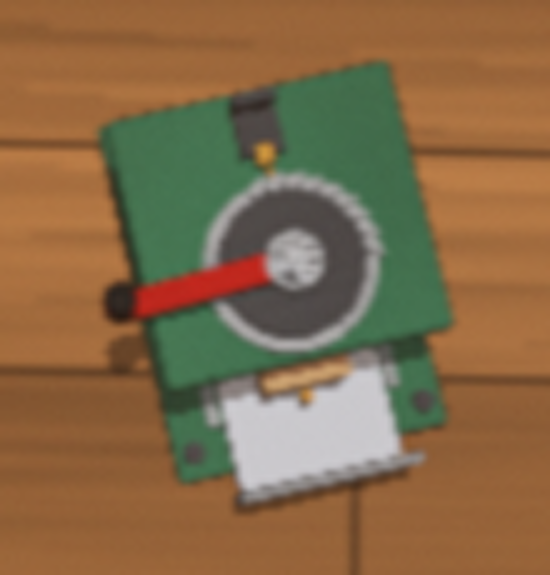

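The crop shows the head plate corners at (103,128), (388,62), (453,325) and (170,390). The grip top is at (121,300), the pivot at (295,258), and the tray panel runs from (240,497) to (422,460).

Run:
```python
from h import *
import pickle
a=pickle.load(open("a.pkl","rb"));c=a["top"]
f=lambda L,z:ray(c,[(300+(u+.5)/5-.5,130+(v+.5)/5-.5) for u,v in L],z)[:,:2]
C=f([(103,128),(388,62),(453,325),(170,390)],.116);o=C.mean(0)
fx=(C[0]+C[1]-C[2]-C[3])/2; ly=(C[0]+C[3]-C[1]-C[2])/2
print("origin",o.round(4),np.hypot(*fx),np.hypot(*ly),"yaw",np.arctan2(fx[1],fx[0]),np.arctan2(-ly[0],ly[1]))
yaw=(np.arctan2(fx[1],fx[0])+np.arctan2(-ly[0],ly[1]))/2
Rm=np.array([[np.cos(yaw),-np.sin(yaw)],[np.sin(yaw),np.cos(yaw)]])
piv=o+Rm@[-.03,0];print("pivot",piv, f([(295,258)],.15))
g=f([(121,300)],.198)[0];gl=Rm.T@(g-piv);print("grip",g,np.hypot(*gl),np.arctan2(-gl[0],gl[1]))
p=f([(240,500),(424,462)],.08);print("panel",p,((p-o)@Rm))
print("yaw",yaw); q=o+Rm@[-.128,0];print("home front",q)
for z in(.09,):print(proj(a["scene"],[np.r_[g,.198]]))
s=sense();print(np.arctan2(s["ee_pos"][1],s["ee_pos"][0]))
```

```text
origin [ 0.6638 -0.0987] 0.18411396557019058 0.19725764778949595 yaw 0.2517214435861961 0.24807985671195348
pivot [ 0.63474732 -0.10615819] [[ 0.63632162 -0.10608887]]
grip [0.60013532 0.00806486] 0.1193519896414342 0.044325549323646685
panel [[ 0.47957974 -0.07752017]
 [ 0.50778838 -0.20335327]] [[-0.1732652   0.06612258]
 [-0.17705231 -0.06277798]]
yaw 0.24990065014907478
home front [ 0.53979149 -0.13039435]
[[304.19542092 173.6262443 ]]
1.225956855462417
```

```bash
for i in 1; do python3 -m inch '[0,-0.3,-0.25,0,0,0,1, 0,-0.6,-0.55,0,0,0,1, 0,-1,-0.93,0,0,0,1]' 30; done
python3 -m inch '[0,-0.33,-0.31,0,0,0,1, 0,-0.66,-0.62,0,0,0,1, 0,-1,-0.93,0,0,0,1]'
python3 -m inch '[0,-0.33,-0.31,0,0,0,1, 0,-0.66,-0.62,0,0,0,1, 0,-1,-0.93,0,0,0,1]'
python3 -m inch '[0,-0.33,-0.31,0,0,0,1, 0,-0.66,-0.62,0,0,0,1, 0,-0.95,-0.93,0,0,0,1, 0,-0.95,-0.93,0,0,0,1]'
```

```text
clock: 0.48
ee_pos: [0.3017, 0.4919, 0.2411]
ee_rot: [-0.953, 1.353, 0.953]
ft_force: [0.9, 0.0, 0.4]
finger_gap: 0.0613
clock: 0.85
ee_pos: [0.3774, 0.3456, 0.2415]
ee_rot: [-0.952, 1.353, 0.952]
ft_force: [-0.2, 0.4, 0.5]
finger_gap: 0.0312
clock: 1.23
ee_pos: [0.4525, 0.2001, 0.2416]
ee_rot: [-0.952, 1.353, 0.952]
ft_force: [-0.1, 0.3, -0.2]
finger_gap: 0.0019
clock: 1.72
ee_pos: [0.5225, 0.0536, 0.2415]
ee_rot: [-0.947, 1.356, 0.945]
ft_force: [0.1, 0.2, 0.1]
finger_gap: 0.0003
```

```bash
python3 -m inch '[0,0,-0.3,0,0,0,1, 0,0,-0.62,0,0,0,1, 0,0,-0.93,0,0,0,1]'
python3 -m inch '[0,0,-0.25,-0.047,0,0,1, 0,0,-0.5,-0.095,0,0,1, 0,0,-0.75,-0.143,0,0,1, 0,0.02,-0.93,-0.19,0,0,1, 0,0.02,-0.93,-0.19,0,0,1]'
python3 - <<'E'
from h import *
s=sense();M=R.from_rotvec(s["ee_rot"]).as_matrix();print(s["joint_positions"].round(2),M.round(3))
print("units",(M.T@(np.array([.445,-.154,.07])-s["ee_pos"])/.12).round(3), "jaw ang",np.arctan2(M[1,2],M[0,2]))
E
```

```text
clock: 2.1
ee_pos: [0.4832, -0.0467, 0.2414]
ee_rot: [-0.952, 1.353, 0.953]
ft_force: [-0.0, 0.6, -0.3]
finger_gap: 0.0005
clock: 2.72
ee_pos: [0.4433, -0.1513, 0.2415]
ee_rot: [-1.39, 1.081, 1.391]
ft_force: [0.9, -0.2, 0.5]
finger_gap: 0.0004
[-0.17  0.13  0.41  2.05 -0.06  0.97  2.09] [[-0.    -0.969 -0.246]
 [ 0.    -0.246  0.969]
 [-1.     0.     0.   ]]
units [ 1.429 -0.009 -0.026] jaw ang 1.8195933565889988
```

```bash
python3 -m inch '[0.4,0,0,0,0,0,1, 0.8,0,-0.01,0,0,0,1]'
python3 -m inch '[0.3,0,0,0,0,0,1, 0.63,0,-0.01,0,0,0,1, 0.63,0,-0.01,0,0,0,1]'
python3 - <<'E'
from h import *
save(get_image("wrist"),"w1.png");t=get_image("top")
cv2.imwrite("pics/t1.png",cv2.resize(t["img"][130:270,280:410,::-1],None,fx=4,fy=4,interpolation=cv2.INTER_CUBIC))
s=sense();M=R.from_rotvec(s["ee_rot"]).as_matrix()
o=np.array([.6638,-.0987]);y=.25;Rm=np.array([[np.cos(y),-np.sin(y)],[np.sin(y),np.cos(y)]])
print("press frame tcp",Rm.T@(s["ee_pos"][:2]-o),s["ee_pos"][2])
E
```

```text
clock: 2.98
ee_pos: [0.4456, -0.1501, 0.1449]
ee_rot: [-1.392, 1.078, 1.39]
ft_force: [0.3, 1.1, -0.0]
finger_gap: 0.0004
clock: 3.35
ee_pos: [0.4431, -0.1513, 0.0679]
ee_rot: [-1.388, 1.082, 1.397]
ft_force: [0.0, 0.5, -1.0]
finger_gap: 0.0002
press frame tcp [-0.22512175  0.00203395] 0.07056817835366291
```

View pics/t1.png

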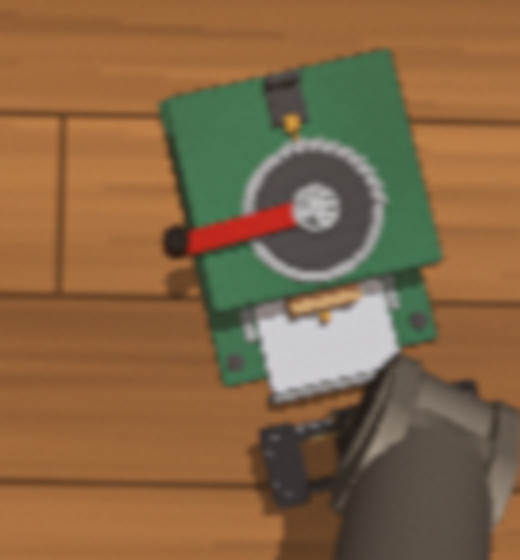

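The crop shows the closed gripper just in front of the tray panel, lined up with it (panel at about (270,400) to (400,365)). Now I'll push.

```bash
python3 -m inch '[0,-0.15,0,0,0,0,1, 0,-0.25,0,0,0,0,1, 0,-0.33,0,0,0,0,1, 0,-0.41,0,0,0,0,1, 0,-0.49,0,0,0,0,1, 0,-0.57,0,0,0,0,1, 0,-0.63,0,0,0,0,1]'
python3 -m inch '[0,-0.03,0,0,0,0,1, 0,-0.06,0,0,0,0,1]'
python3 -c "
from h import *
s=sense();o=np.array([.6638,-.0987]);y=.25;Rm=np.array([[np.cos(y),-np.sin(y)],[np.sin(y),np.cos(y)]])
print(Rm.T@(s['ee_pos'][:2]-o),Rm.T@s['ft_force'][:2])"
```

```text
clock: 4.32
ee_pos: [0.5183, -0.1345, 0.07]
ee_rot: [-1.392, 1.08, 1.392]
ft_force: [-3.6, -2.0, 1.3]
finger_gap: 0.0006
clock: 4.58
ee_pos: [0.5248, -0.1328, 0.07]
ee_rot: [-1.392, 1.08, 1.392]
ft_force: [-1.3, -1.2, 0.8]
finger_gap: 0.0008
[-0.14311293  0.00136589] [-1.56888149 -0.79981265]
```

```bash
for n in 1; do python3 -m inch '[0,-0.02,0,0,0,0,1, 0,-0.035,0,0,0,0,1]'
python3 -m inch '[0,-0.015,0,0,0,0,1, 0,-0.03,0,0,0,0,1]' ; done
python3 -c "
from h import *
s=sense();o=np.array([.6638,-.0987]);y=.25;Rm=np.array([[np.cos(y),-np.sin(y)],[np.sin(y),np.cos(y)]])
print(Rm.T@(s['ee_pos'][:2]-o),Rm.T@s['ft_force'][:2])"
```

```text
clock: 4.82
ee_pos: [0.5288, -0.1318, 0.07]
ee_rot: [-1.392, 1.08, 1.392]
ft_force: [-2.0, -1.9, -0.5]
finger_gap: 0.0002
clock: 5.08
ee_pos: [0.53, -0.1315, 0.0699]
ee_rot: [-1.389, 1.083, 1.395]
ft_force: [-11.1, -3.3, 8.2]
finger_gap: 0.0003
[-0.13772422  0.00133942] [-11.60239193  -0.4647351 ]
```

```bash
python3 -m inch '[0,-0.015,0,0,0,0,1, 0,-0.015,0,0,0,0,1]'
python3 -c "
from h import *
s=sense();o=np.array([.6638,-.0987]);y=.25;Rm=np.array([[np.cos(y),-np.sin(y)],[np.sin(y),np.cos(y)]])
print(Rm.T@(s['ee_pos'][:2]-o),Rm.T@s['ft_force'][:2])"
```

```text
clock: 5.32
ee_pos: [0.53, -0.1314, 0.0696]
ee_rot: [-1.387, 1.085, 1.397]
ft_force: [-11.9, -4.4, 8.6]
finger_gap: 0.0008
[-0.13774541  0.00144006] [-12.65309227  -1.3160781 ]
```

```bash
python3 -m inch '[0,0.1,0,0,0,0,1, 0,0.3,0,0,0,0,1, 0,0.5,0,0,0,0,1]'
python3 -m inch '[-0.4,0,0,0,0,0,0, -0.8,0,0,0,0,0,0]'
python3 -m inch '[-0.4,0,0,0,0,0,0, -0.75,0,0,0,0,0,0, -0.75,0,0,0,0,0,0]'
python3 - <<'E'
from h import *
import pickle
a={n:get_image(n) for n in("top","scene","wrist")};pickle.dump(a,open("b.pkl","wb"))
t=a["top"]["img"][130:245,300:410,::-1];t=cv2.resize(t,None,fx=4,fy=4,interpolation=cv2.INTER_CUBIC)
s=a["scene"]["img"][150:265,200:340,::-1];s=cv2.resize(s,(int(140*4),460),interpolation=cv2.INTER_CUBIC)[:,60:420]
cv2.imwrite("pics/b.png",np.hstack([t,s]))
s=sense();M=R.from_rotvec(s["ee_rot"]).as_matrix()
print(s["ee_pos"],"units",(M.T@(np.array([.600,.008,.26])-s["ee_pos"])/.12).round(3))
E
```

```text
clock: 5.7
ee_pos: [0.4764, -0.1448, 0.0703]
ee_rot: [-1.394, 1.077, 1.391]
ft_force: [-0.2, -1.1, 0.6]
finger_gap: 0.0003
clock: 5.95
ee_pos: [0.4761, -0.1447, 0.1673]
ee_rot: [-1.393, 1.078, 1.392]
ft_force: [0.7, 0.1, 1.1]
finger_gap: 0.017
clock: 6.32
ee_pos: [0.4786, -0.1451, 0.2595]
ee_rot: [-1.398, 1.073, 1.386]
ft_force: [-0.1, -0.2, -0.6]
finger_gap: 0.0469
[ 0.47569094 -0.14462639  0.25529173] units [-0.039 -1.321  0.972]
```

View pics/b.png

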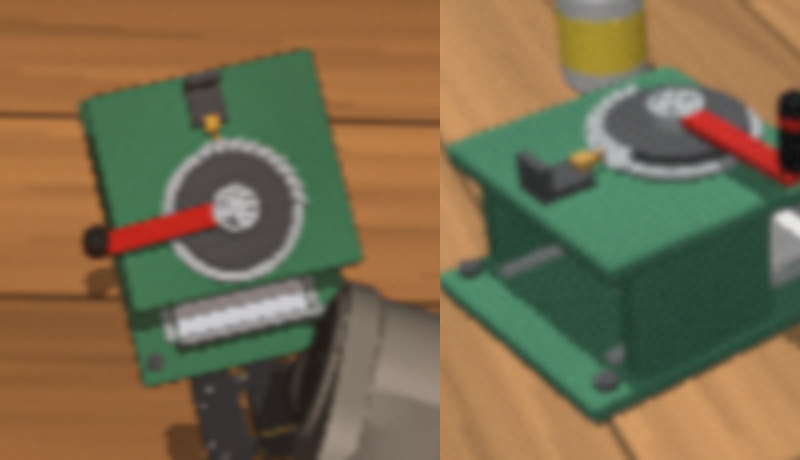

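The tray panel now sits right under the head edge, so it looks home. The grip is unchanged, at about (97,241) in the crop. Now I'll move above it.

```bash
python3 -m inch '[0,-0.33,0.25,0,0,0,0, 0,-0.66,0.49,0,0,0,0]'
python3 -m inch '[0,-0.2,0.15,0.059,0,0,0, 0,-0.4,0.3,0.118,0,0,0, 0,-0.55,0.4,0.177,0,0,0, 0,-0.66,0.48,0.236,0,0,0, 0,-0.66,0.48,0.295,0,0,0, 0,-0.66,0.48,0.353,0,0,0, 0,-0.66,0.48,0.353,0,0,0]'
python3 - <<'E'
from h import *
import pickle
b=pickle.load(open("b.pkl","rb"))["top"]
o=np.array([.6638,-.0987]);y=.25;Rm=np.array([[np.cos(y),-np.sin(y)],[np.sin(y),np.cos(y)]])
P=ray(b,[(300+u/4,130+v/4) for u,v in((170,346),(327,312))],.08)[:,:2]
print("panel press frame",(P-o)@Rm)
s=sense();M=R.from_rotvec(s["ee_rot"]).as_matrix();print(s["joint_positions"].round(2),"jaw",np.arctan2(M[1,2],M[0,2]))
print(s["ee_pos"],"units",(M.T@(np.array([.600,.008,.175])-s["ee_pos"])/.12).round(3))
w=get_image("wrist");save(w,"w2.png");print(proj(w,[[.6,.008,.198],[.6,.008,.146]]))
E
```

```text
clock: 6.72
ee_pos: [0.5379, -0.0677, 0.2546]
ee_rot: [-1.39, 1.081, 1.393]
ft_force: [0.8, -0.2, -0.3]
finger_gap: 0.0788
clock: 7.6
ee_pos: [0.5996, 0.0072, 0.2542]
ee_rot: [-0.56, 1.5, 0.56]
ft_force: [0.3, 0.3, -1.1]
finger_gap: 0.0878
panel press frame [[-0.12578393  0.07247257]
 [-0.12837756 -0.06586306]]
[-0.55  0.38  0.57  1.76 -0.23  1.08  0.81] jaw 0.7158074479585887
[0.59960663 0.00722778 0.25420767] units [0.66  0.002 0.009]
[[317.85738706 225.20377216]
 [318.11961083 203.23652049]]
```

View pics/w2.png

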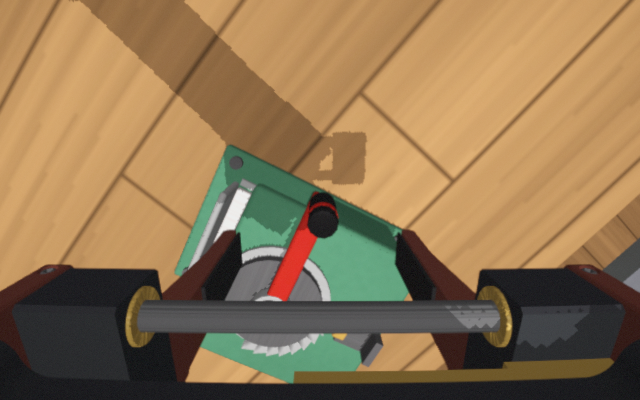

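The wrist view shows the grip top at about (322,222), and I predicted (318,225), so it is centred between the jaws. The panel measures at −127 mm, so the tray is home. Now I'll descend and grip.

```bash
python3 -m inch '[0.25,0,0.01,0,0,0,0, 0.5,0,0.01,0,0,0,0, 0.66,0,0.01,0,0,0,0, 0.66,0,0.01,0,0,0,0]'
python3 -m inch '[0,0,0,0,0,0,0.5, 0,0,0,0,0,0,0.7, 0,0,0,0,0,0,0.8, 0,0,0,0,0,0,1, 0,0,0,0,0,0,1, 0,0,0,0,0,0,1, 0,0,0,0,0,0,1, 0,0,0,0,0,0,1]' 45
cat >> h.py <<'E'
def lev(th2=None):
    s=sense();o=np.array([.6638,-.0987]);y=.25;Rm=np.array([[np.cos(y),-np.sin(y)],[np.sin(y),np.cos(y)]])
    piv=o+Rm@[-.03,0];v=Rm.T@(s["ee_pos"][:2]-piv);th=np.arctan2(-v[0],v[1])
    M=R.from_rotvec(s["ee_rot"]).as_matrix();tg=np.array([-np.cos(th),-np.sin(th)])
    print("th %.3f r %.4f z %.3f gap %.4f"%(th,np.hypot(*v),s["ee_pos"][2],s["finger_gap"]),"F_tan %.1f"%(Rm.T@s["ft_force"][:2]@tg),s["ft_force"].round(1),"jaw %.3f"%np.arctan2(M[1,2],M[0,2]))
    for t in th2 or []:
        p=piv+Rm@(.12*np.array([-np.sin(t),np.cos(t)]))
        print(t,(M.T@(np.r_[p,s["ee_pos"][2]]-s["ee_pos"])/.12).round(3))
E
python3 -c "
from h import *
lev([.1,.15,.2,.24,.28,.35,.4,.46])"
```

```text
clock: 8.15
ee_pos: [0.6003, 0.0077, 0.1754]
ee_rot: [-0.559, 1.5, 0.56]
ft_force: [0.1, -0.5, 0.1]
finger_gap: 0.0882
clock: 9.15
ee_pos: [0.6017, 0.0082, 0.1769]
ee_rot: [-0.559, 1.497, 0.559]
ft_force: [2.1, 2.3, -0.1]
finger_gap: 0.0213
th 0.031 r 0.1190 z 0.177 gap 0.0213 F_tan -2.7 [ 2.1  2.3 -0.1] jaw 0.714
0.1 [-0.     0.034 -0.06 ]
0.15 [-0.     0.051 -0.107]
0.2 [-0.     0.065 -0.155]
0.24 [-0.     0.075 -0.194]
0.28 [-0.     0.083 -0.233]
0.35 [-0.     0.093 -0.302]
0.4 [-0.     0.098 -0.352]
0.46 [-0.     0.1   -0.412]
```

```bash
python3 -m inch '[0,0.013,-0.03,0,0,0,1, 0,0.026,-0.06,0,0,0,1, 0,0.043,-0.107,0,0,0,1, 0,0.05,-0.13,0,0,0,1]'; python3 -c "
from h import *
lev()"
python3 -m inch '[0,0.006,-0.02,0,0,0,1, 0,0.011,-0.04,0,0,0,1]'; python3 -c "
from h import *
lev()"
python3 -m inch '[0,0.005,-0.02,0,0,0,1, 0,0.01,-0.04,0,0,0,1]'; python3 -c "
from h import *
lev([.3,.35,.4,.42,.44,.46])"
```

```text
clock: 9.65
ee_pos: [0.5864, 0.0025, 0.1769]
ee_rot: [-0.559, 1.495, 0.558]
ft_force: [4.5, 2.0, -4.6]
finger_gap: 0.0214
th 0.168 r 0.1189 z 0.177 gap 0.0214 F_tan -4.9 [ 4.5  2.  -4.6] jaw 0.714
clock: 9.9
ee_pos: [0.5818, 0.0002, 0.177]
ee_rot: [-0.559, 1.496, 0.558]
ft_force: [6.7, 1.7, -5.6]
finger_gap: 0.0214
th 0.212 r 0.1188 z 0.177 gap 0.0214 F_tan -6.8 [ 6.7  1.7 -5.6] jaw 0.714
clock: 10.15
ee_pos: [0.5776, -0.0021, 0.177]
ee_rot: [-0.559, 1.495, 0.558]
ft_force: [6.2, 0.5, -5.4]
finger_gap: 0.0213
th 0.252 r 0.1187 z 0.177 gap 0.0213 F_tan -5.7 [ 6.2  0.5 -5.4] jaw 0.714
0.3 [-0.     0.019 -0.045]
0.35 [-0.     0.026 -0.094]
0.4 [-0.     0.031 -0.144]
0.42 [-0.     0.032 -0.164]
0.44 [-0.     0.032 -0.184]
0.46 [-0.     0.033 -0.204]
```

```bash
L='from h import *
lev()'
python3 -m inch '[0,0.002,-0.02,0,0,0,1]' >/dev/null; python3 -c "$L"
python3 -m inch '[0,0.003,-0.02,0,0,0,1]' >/dev/null; python3 -c "$L"
python3 -m inch '[0,0.003,-0.02,0,0,0,1]' >/dev/null; python3 -c "$L"
python3 -m inch '[0,0.003,-0.02,0,0,0,1]' >/dev/null; python3 -c "$L"
python3 -m inch '[0,0.003,-0.02,0,0,0,1]' >/dev/null; python3 -c "$L"
python3 -m inch '[0,0.002,-0.02,0,0,0,1]' >/dev/null; python3 -c "$L"
python3 -m inch '[0,0.002,-0.02,0,0,0,1]' >/dev/null; python3 -c "$L"
python3 -m inch '[0,0.001,-0.02,0,0,0,1]' >/dev/null; python3 -c "$L"
python3 -m inch '[0,0.001,-0.02,0,0,0,1]' >/dev/null; python3 -c "$L"
python3 -m inch '[0,0.001,-0.02,0,0,0,1]' >/dev/null; python3 -c "$L"
python3 -m inch '[0,0,-0.02,0,0,0,1]' >/dev/null; python3 -c "${L/()/([.5,.6,.66,.7])}"
```

```text
th 0.269 r 0.1187 z 0.177 gap 0.0218 F_tan -5.9 [ 5.6  2.1 -6.7] jaw 0.714
th 0.290 r 0.1187 z 0.177 gap 0.0215 F_tan -7.3 [ 7.   2.6 -6.3] jaw 0.714
th 0.309 r 0.1186 z 0.177 gap 0.0214 F_tan -7.3 [ 7.1  2.4 -6. ] jaw 0.715
th 0.332 r 0.1186 z 0.177 gap 0.0215 F_tan -6.0 [ 5.8  2.1 -4.6] jaw 0.715
th 0.353 r 0.1186 z 0.177 gap 0.0216 F_tan -4.9 [ 5.6  0.6 -5.3] jaw 0.714
th 0.380 r 0.1186 z 0.177 gap 0.0213 F_tan -3.9 [ 4.3  0.8 -3.5] jaw 0.714
th 0.403 r 0.1185 z 0.177 gap 0.0213 F_tan -3.7 [ 5.1 -0.6 -3.9] jaw 0.714
th 0.422 r 0.1185 z 0.177 gap 0.0212 F_tan -5.6 [ 6.7  0.5 -5.2] jaw 0.714
th 0.440 r 0.1185 z 0.177 gap 0.0212 F_tan -5.6 [ 6.4  1.1 -6. ] jaw 0.714
th 0.459 r 0.1185 z 0.177 gap 0.0218 F_tan -5.2 [ 6.8  0.  -5.9] jaw 0.714
th 0.475 r 0.1185 z 0.177 gap 0.0214 F_tan -7.9 [ 8.8  1.9 -7.8] jaw 0.714
0.5 [-0.     0.012 -0.025]
0.6 [-0.     0.003 -0.125]
0.66 [-0.    -0.006 -0.184]
0.7 [-0.    -0.015 -0.223]
```

```bash
L='from h import *
lev()'
python3 -m inch '[0,0.001,-0.02,0,0,0,1]' >/dev/null; python3 -c "$L"
python3 -m inch '[0,0,-0.02,0,0,0,1]' >/dev/null; python3 -c "$L"
python3 -m inch '[0,-0.001,-0.02,0,0,0,1]' >/dev/null; python3 -c "$L"
python3 -m inch '[0,-0.001,-0.02,0,0,0,1]' >/dev/null; python3 -c "$L"
python3 -m inch '[0,-0.002,-0.02,0,0,0,1]' >/dev/null; python3 -c "$L"
python3 -m inch '[0,-0.002,-0.02,0,0,0,1]' >/dev/null; python3 -c "$L"
python3 -m inch '[0,-0.003,-0.02,0,0,0,1]' >/dev/null; python3 -c "$L"
python3 -m inch '[0,-0.003,-0.02,0,0,0,1]' >/dev/null; python3 -c "$L"
python3 -m inch '[0,-0.003,-0.02,0,0,0,1]' >/dev/null; python3 -c "$L"
python3 -m inch '[0,-0.004,-0.02,0,0,0,1]' >/dev/null; python3 -c "$L"
python3 -m inch '[0,-0.004,-0.02,0,0,0,1]' >/dev/null; python3 -c "${L/()/([.7,.8,.85,.9])}"
```

```text
th 0.496 r 0.1185 z 0.177 gap 0.0219 F_tan -7.7 [ 9.7  0.8 -7.4] jaw 0.714
th 0.515 r 0.1185 z 0.177 gap 0.0214 F_tan -6.8 [ 9.3  0.1 -7.5] jaw 0.714
th 0.532 r 0.1184 z 0.177 gap 0.0216 F_tan -9.6 [11.9  1.7 -9.6] jaw 0.714
th 0.553 r 0.1185 z 0.177 gap 0.0212 F_tan -7.9 [10.   1.3 -9.7] jaw 0.714
th 0.575 r 0.1185 z 0.177 gap 0.0215 F_tan -7.5 [ 9.7  1.3 -8.7] jaw 0.714
th 0.593 r 0.1184 z 0.177 gap 0.0216 F_tan -9.7 [ 12.5   1.9 -11.4] jaw 0.714
th 0.617 r 0.1184 z 0.177 gap 0.0214 F_tan -7.3 [10.7  0.6 -8.9] jaw 0.714
th 0.641 r 0.1184 z 0.177 gap 0.0214 F_tan -5.3 [ 9.6 -1.  -8.1] jaw 0.714
th 0.660 r 0.1184 z 0.177 gap 0.0215 F_tan -4.9 [ 8.9 -0.7 -8.6] jaw 0.714
th 0.678 r 0.1184 z 0.177 gap 0.0211 F_tan -6.4 [ 10.2   0.4 -10.4] jaw 0.714
th 0.698 r 0.1184 z 0.177 gap 0.0212 F_tan -7.6 [11.7  0.9 -9.8] jaw 0.714
0.7 [-0.     0.013 -0.005]
0.8 [-0.    -0.015 -0.101]
0.85 [-0.    -0.033 -0.147]
0.9 [-0.    -0.053 -0.193]
```

```bash
L='from h import *
lev()'
python3 -m inch '[0.003,-0.008,-0.02,0,0,0,1]' >/dev/null; python3 -c "$L"
python3 -m inch '[0.002,-0.008,-0.02,0,0,0,1]' >/dev/null; python3 -c "$L"
python3 -m inch '[0.001,-0.007,-0.02,0,0,0,1]' >/dev/null; python3 -c "$L"
python3 -m inch '[0,-0.007,-0.02,0,0,0,1]' >/dev/null; python3 -c "$L"
python3 -m inch '[0,-0.007,-0.018,0,0,0,1]' >/dev/null; python3 -c "$L"
python3 -m inch '[0,-0.007,-0.018,0,0,0,1]' >/dev/null; python3 -c "$L"
python3 -m inch '[0,-0.004,-0.01,0,0,0,1]' >/dev/null; python3 -c "$L"
python3 -m inch '[0,-0.004,-0.01,0,0,0,1]' >/dev/null; python3 -c "${L/()/([.8,.85,.9])}"
```

```text
th 0.718 r 0.1183 z 0.177 gap 0.0215 F_tan -6.2 [ 8.4  1.8 -4.9] jaw 0.714
th 0.734 r 0.1183 z 0.177 gap 0.0213 F_tan -6.2 [ 7.1  2.7 -3.4] jaw 0.715
th 0.754 r 0.1183 z 0.177 gap 0.0210 F_tan -6.5 [ 7.5  3.  -1.7] jaw 0.715
th 0.778 r 0.1183 z 0.177 gap 0.0215 F_tan -5.9 [ 7.6  2.3 -1.6] jaw 0.715
th 0.798 r 0.1182 z 0.177 gap 0.0217 F_tan -4.7 [ 5.5  2.2 -2.2] jaw 0.715
th 0.822 r 0.1182 z 0.177 gap 0.0216 F_tan -9.0 [ 7.9  5.9 -0.7] jaw 0.714
th 0.822 r 0.1182 z 0.177 gap 0.0216 F_tan -9.5 [ 8.6  6.1 -3.9] jaw 0.715
th 0.840 r 0.1182 z 0.177 gap 0.0216 F_tan -3.0 [ 5.2  0.7 -1.5] jaw 0.715
0.8 [0.    0.028 0.032]
0.85 [-0.     0.01  -0.015]
0.9 [-0.    -0.01  -0.061]
```

```bash
L='from h import *
lev()'
python3 -m inch '[0,-0.006,-0.015,0,0,0,1]' >/dev/null; python3 -c "$L"
python3 -m inch '[0,-0.007,-0.015,0,0,0,1]' >/dev/null; python3 -c "$L"
python3 -m inch '[0,-0.007,-0.015,0,0,0,1]' >/dev/null; python3 -c "$L"
python3 -m inch '[0,-0.007,-0.015,0,0,0,1, 0,-0.007,-0.015,0,0,0,1]' >/dev/null; python3 -c "$L"
python3 - <<'E'
from h import *
import pickle
c=get_image("top");s=get_image("scene");pickle.dump({"top":c,"scene":s},open("d.pkl","wb"))
t=cv2.resize(c["img"][130:245,300:410,::-1],None,fx=4,fy=4,interpolation=cv2.INTER_CUBIC)
s=cv2.resize(s["img"][140:255,210:320,::-1],None,fx=4,fy=4,interpolation=cv2.INTER_CUBIC)[:,:360]
cv2.imwrite("pics/d.png",np.hstack([t,s]))
E
```

```text
th 0.860 r 0.1182 z 0.177 gap 0.0216 F_tan -5.3 [ 5.7  3.1 -1.1] jaw 0.715
th 0.878 r 0.1182 z 0.177 gap 0.0214 F_tan -5.5 [ 6.5  3.  -1. ] jaw 0.714
th 0.890 r 0.1182 z 0.177 gap 0.0216 F_tan -6.8 [ 6.9  4.4 -1.8] jaw 0.715
th 0.911 r 0.1182 z 0.177 gap 0.0212 F_tan -3.3 [ 5.4  1.2 -0.4] jaw 0.714
```

View pics/d.png

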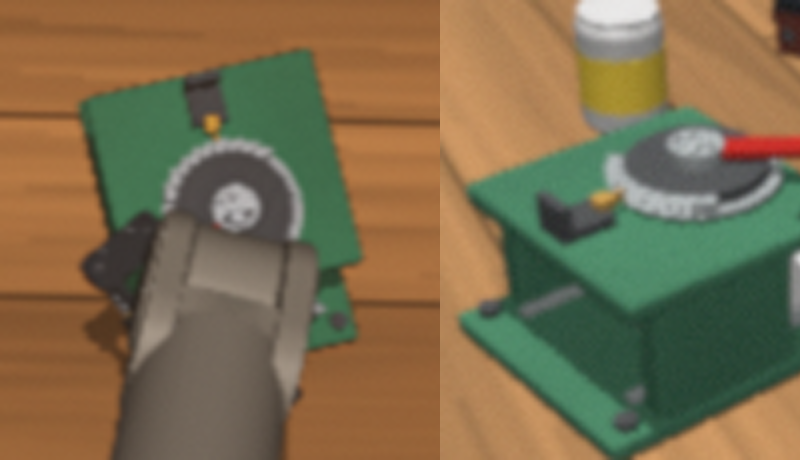

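The top crop shows the lever hidden under the wrist. The scene crop shows the red arm now swung to the front, from (725,148) to the right. I'll check its angle numerically against the first image.

```bash
python3 -m inch '[0,0,0,0,0,0,1, 0,0,0,0,0,0,1, 0,0,0,0,0,0,1]' 50
python3 - <<'E'
from h import *
import pickle
lev()
y=.25;o=np.array([.6638,-.0987]);Rm=np.array([[np.cos(y),-np.sin(y)],[np.sin(y),np.cos(y)]]);piv=o+Rm@[-.03,0]
A=pickle.load(open("a.pkl","rb"))["scene"];B=get_image("scene");save(B,"e.png")
for c in(A,B):
    im=c["img"].astype(int);r,g,b=im[...,0],im[...,1],im[...,2]
    m=((r>110)&(g<70)&(b<70)).astype(np.uint8);m[:145]=0;m[230:]=0;m[:,:240]=0;m[:,340:]=0
    n,l,st,_=cv2.connectedComponentsWithStats(m);k=1+st[1:,4].argmax();ys,xs=np.nonzero(l==k)
    P=(ray(c,np.c_[xs,ys],.14)[:,:2]-piv)@Rm
    vx,vy,_,_=cv2.fitLine(P.astype(np.float32),cv2.DIST_L2,0,.01,.01).ravel()
    if vy<0:vx,vy=-vx,-vy
    q=P.mean(0);print(len(xs),st[k],"dir",np.arctan2(-vx,vy),"from pivot",np.arctan2(-q[0],q[1]),np.hypot(*P.T).min(),np.hypot(*P.T).max())
E
```

```text
clock: 15.0
ee_pos: [0.5262, -0.0593, 0.1768]
ee_rot: [-0.559, 1.495, 0.558]
ft_force: [4.7, 0.6, -0.6]
finger_gap: 0.0216
th 0.913 r 0.1182 z 0.177 gap 0.0216 F_tan -2.4 [ 4.7  0.6 -0.6] jaw 0.714
153 [276 178  28  18 153] dir -0.024978476 from pivot 0.020781029580002587 0.014568888048300354 0.12245532981252372
157 [281 174  39   5 157] dir 0.86496377 from pivot 0.9275678004806541 0.017066863499297365 0.12161837381204177
```

View pics/e.png

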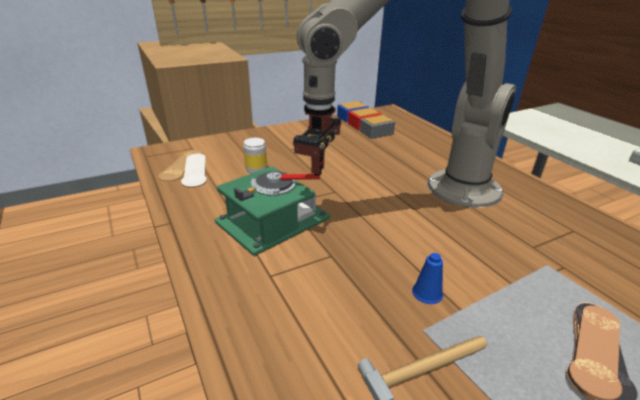

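```bash
python3 -c "
from rig import *
finish_job()
from h import lev; lev()"
```

```text
the job is handed in; nothing more can be done
the job is handed in; nothing more can be done
```

I pushed the tray home, swung the lever past its fourth click, and handed the job in at about 15 s with the grip still held. The hand-in gives no verdict.

- **Tray:** I pushed the front panel until it hit the hard stop. The force rose to about 12 N with no more movement. The top image then put the panel about 127 mm in front of the press origin, against 128 mm when home.
- **Lever angle:** I held the grip at 45 N, raised to 50 N at the end, and swung the lever counter-clockwise to about 0.91 rad by the gripper position. The scene image shows it turned 0.89–0.91 rad from a start of about 0.03, so roughly 0.92–0.93. The fourth click is at 0.88 and the fifth at 1.10.
- **Clicks:** The push force dropped clearly near 0.38, 0.64 and 0.83 rad. The steps at the first click were too coarse to show a drop, so I count that one from the angle passing 0.22. The fourth drop came about 0.02 rad earlier than the nominal 0.85, and the measured radius was 118–119 mm instead of 120. Both fit a pivot estimate about 1–2 mm off.
- **End state:** The finger gap was 21.6 mm on the 22 mm grip, with a steady load of about 5 N.
- **Bystanders:** The tin, cone and hammer stand where they were in the last scene picture. I compared them by eye only.

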